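# Change over the finished pot of a twin pressure-curing unit

### The job

The twin curing unit on the bench has one pot still running, its lid locked with the grip bar in line with the two noses on the rim; the other pot has finished and its lid is already backed off part of the way. Change the finished pot over: turn its lid further anticlockwise until the lugs line up with the slots and lift it off, take whatever models are inside out onto the white tray, and put every model that waits on the open bench into that pot, teeth up and flat on its floor. Then put the same lid back, lugs down through the slots, turn it clockwise until it is locked with its bar in line with the noses, and press the start button in front of that pot; leave the running pot, its lid and its button alone, and do not push the tape roll, the bottle or the jar about.

Things in the scene. Friction and masses are not known exactly. Their poses are not given: they have to be found in the camera images.
- curing_unit: Fixed twin pressure-curing unit, base 274 x 386 mm: two open steel pots side by side, axes at y = +97 mm (left pot) and -97 mm (right pot); white control strip with two start buttons in front (x -115 to -143 mm, y within 107 mm, 44 mm high), manifold and gauges behind (x 105 to 131 mm, gauge tops 64 mm high). Origin: on the bench midway between the pot axes; x front to back, y to the left, z up.
- pot_left (a point): On the left pot's axis at its inner floor, 16 mm above the bench; axes as the unit's. Each pot: outer diameter 192 mm, rim top 50 mm above this point; the rim is a flange 8 mm thick that leaves a clear mouth of 159 mm diameter; below it the wall is 180 mm inside. A seated lid's origin lies 32 mm above this point; a lid lying on the rim with its lugs not in the slots, about 49 mm.
- pot_right (a point): The same for the right pot. At the start each pot has one of the two lids; one lid is locked (bar within 2 degrees of the noses' line): that pot is running. The other lid is backed off, its bar 20 to 43 degrees anticlockwise (seen from above) of that line: that pot has finished. Which is which differs.
- slot_left (a point): Middle of one of the left pot's two rim slots, which face each other, at rim height. Slots are 36 mm wide, open from the mouth to 90.5 mm from the axis, on the line 0.90 rad anticlockwise (from above) of the unit's x axis. A lid with its bar on that line (within 0.07 rad, centred within 4 mm) drops 18 mm until its disc meets the rim; only there can it be lifted out or let in.
- slot_right (a point): The same for the right pot. A seated lid turns freely clockwise from the slots to the locked position (bar parallel to the unit's x axis), its lugs 2.5 mm under the flange; stops end the turn 0.05 rad beyond either end.
- nose_left (a point): Top of the front one of the left pot's two small dark noses, which stick out at the rim at the front and back, 96 to 116 mm from the axis, and mark the locked line of the grip bar. The right pot has the same.
- lid_1: Round aluminium lid of a pot, 0.4 kg, loose. Origin: centre of the underside of its black plug (18 mm high, tapered from 142 mm at the foot to 154 mm, stands flat on a bench); z up, x along its grip bar. Disc of 188 mm diameter from z = 18 to 26 mm (domed to 28). The same after a half turn.
- lid_1_bar (a point): Centre of lid_1's straight black grip bar, 54 mm above the lid's origin: 110 mm long along the lid's x, 18 mm wide, 20 mm high (z = 44 to 64 mm), on two 16 mm round legs at x = +-40 mm, free underneath between and beside them.
- lid_1_lug (a point): Top of one of the two steel lugs, 22 mm wide, that reach out to 85 mm from the lid's axis at its +x and -x, in the bar's line, from z = 1 to 7.5 mm.
- lid_2: The other lid, just like lid_1.
- lid_2_bar (a point): Centre of lid_2's grip bar, as on lid_1.
- start_left (a joint): Travel of the spring start button in front of the left pot, m: 0 out, 0.005 fully in; it counts as pressed beyond 0.0035. A full press takes about 3.5 N; it springs back.
- start_left_top (a point): Centre of the top face of the left start button (a grey disc of 22 mm diameter, pressed straight down).
- start_right (a joint): The same for the right pot's start button.
- start_right_top (a point): Centre of the top face of the right start button.
- tray: Fixed white open tray on a 6 mm glass slab, 135 mm along its x, 205 mm along its y, rim 16 mm high, walls 4 mm, floor 4 mm thick. Origin: centre of its underside, z up. It is empty at the start and takes the models that come out of the pot, side by side along y, teeth up. From x = 0.60 m on a tall oven stands behind it.
- model_a: Plaster jaw model, 59 x 65 x 29 mm over the teeth, 0.12 kg, loose. Origin: centre of the underside; z up, x from the straight heel to the narrow front. Solid base from 0 to 14 mm up, to be gripped: heel flat at x = -29 mm, front flat at x = 29 mm (26 mm wide), or the sides 32 mm out at x = -25 to 0 mm; farther forward they narrow. If present it starts in the pot.
- model_b: Like model_a. One or both of model_a and model_b are present at the start, in the finished pot; the state gives None for an absent one.
- model_c: Like model_a; if present it waits on the open bench right of the unit, at any yaw. The bench between the waiting models and the unit, about 0.47 m ahead and 0.06 m left of the robot, is free for laying the lid down. Behind, from x = 0.58 m, stands a flat press 90 mm high.
- model_d: Like model_a, on the open bench right of the unit. One or both of model_c and model_d are present; the state gives None for an absent one.
- tape: Roll of masking tape lying flat, 100 mm across, 25 mm high, on the left of the bench; a bystander.
- bottle: Dropper bottle, 33 mm across, 102 mm high, standing to the right of the tray; a bystander. Origin under its centre.
- jar: Small powder jar, 32 mm across, 37 mm high, standing to the right of the tray; a bystander. Origin under its centre.

How it is judged:
By the outcome, as a careful person would: the job done as asked, in the order asked, and still so for the second after the job is handed in, with the robot touching nothing.
Of model_a, model_b only 1 to 2 are there at a start; the rules pass over those that are not, and their reading is None.
Of model_c, model_d only 1 to 2 are there at a start; the rules pass over those that are not, and their reading is None.
At some moment in a run one of model_c, model_d may be knocked a few centimetres aside while the robot is not near it.
It also fails if it takes over 210 s, if anything falls off the work surface, if the arm or the gripper's body presses on something with over 40 N, if the wrist force passes 120 N, or if a joint passes its speed limit or range.

### The arm

A 7-joint arm with a two-finger parallel gripper is mounted at the origin on a cart in front of the work surface, level with it; the furniture and walls round the work are solid. World frame = base frame: x ahead of the robot, y to its left, z up, the work surface at z = 0. Lengths are in m, angles in rad, forces in N, time in s.
With the tool pointing down it reaches from about 0.425 to 0.95 m from the base axis. Payload 4.7 kg.
Tool frame: the origin (TCP) lies between the finger pads; the fingertips stand 25 mm ahead of it and the grasp point (between the pads) lies 6 mm ahead of it; x points along the fingers, z is the direction in which the jaws open and shut, and the axes are right-handed (so a half turn about x gives the same grasp; the last joint's range is limited). The gripper opens to 85 mm and grips with 20 to 120 N. Pads are 22 mm wide; open, the fingers measure 114 mm over their backs; the gripper's body (76 mm by 85 mm) begins 54 mm behind the grasp point. The pads swing forward as they close: fully open they stand 13 mm farther back than shut.
Start: joints at [-0.029, 0.469, -0.049, 1.532, 0.024, 1.141, -0.082], TCP at [0.675, 0, 0.256] pointing down, gripper open.
Joint ranges: [-2.59, 2.59], [-0.33, 1.99], [-1.39, 1.29], [0.1, 2.45], [-1.04, 4.18], [0.21, 1.99], [-2.66, 2.66]. Speed limits (rad/s): [2.57, 2.57, 3.14, 3.14, 3.14, 3.14, 3.14].

### API

Orientations are given as a 3x3 rotation matrix whose columns are the frame's x, y, z axes.
In Python, from rig import * gives the robot as it stands. Calls block until the motion is done:
- movep(position, orientation): joint-space move of the TCP to a pose.
- move_l(position, attitude=None, feed=0.15, until_force=None): straight line of the TCP; attitude=None keeps the orientation; feed is the mean speed in m/s. With until_force (N) it stops when the force on the tool has changed by that much, and returns True; else False.
- move_joints(angles): joint-space move.
- command_gripper(opening, newtons=None): finger opening in m; newtons is the grip in N (None keeps the last); returns when the fingers have stopped.
- sleep(seconds).
- inverse_kinematics(position, orientation): joint angles nearest the present ones, or None.
- sense(): the state.
- camera(name): name is "scene" or "side" or "wrist"; returns (picture, depth): 480x640x3 uint8, red, green, blue; 480x640 float32, m along the optical axis (not along the pixel's ray), 0 where there is no reading.
- camera_params(name): a dict with "K" (3x3 intrinsics, pixels), "position" and "rotation" of the camera in the world; the wrist camera has in their place "tool_from_camera" (4x4, takes a point from camera to tool coordinates, whose origin is the TCP and whose axes are the tool frame's). Camera axes: x right, y down, z forward; pixel columns grow to the right and rows downward; lengths in m; the calibration is good to about 2 mm. A picture is of the moment at which its call begins: read the wrist's pose just before it. camera_params takes no time and is no camera call.
A pose or a line that the arm cannot do raises Unreachable and nothing moves.
- finish_job(): hands the job in, once; it reports no verdict.
The state is a dict: "time_s": time; "joint_pos": joint angles; "qd": joint speeds; "joint_efforts": joint torques, N m; "position": TCP position; "tcp_rot": TCP orientation; "wrist_force": force on the tool from outside, world axes, zero at the start; "ft_torque": the same for the moment, N m; "finger_gap": finger opening in m.
Only numpy, scipy, OpenCV 4.12 (cv2) and the standard library are available. Lean on these libraries where they do the work, as an engineer would, in place of code of your own. Each camera call takes 0.05 s, during which the arm holds its last target. There are 200 camera calls.

## Working session

There is one attempt and no reset: what is moved stays moved. The work goes in short steps, each a Python script; the robot and the scene stay as the last script left them, time stands still between calls to the robot, and variables do not carry over. Pictures are saved under pics/ and viewed, on a budget of 14 in all, crops included, one or two more only if the job needs it, and the job is handed in when it is done.

```bash
ls; mkdir -p pics; python3 - <<'E'
from rig import *
import cv2
s=sense();print(s)
for n in ["scene","side","wrist"]:
    im,d=camera(n);cv2.imwrite(f"pics/{n}0.png",im[:,:,::-1]);print(n,camera_params(n),d.min(),d.max())
E
```

```text
pics
{'time_s': 0.0, 'joint_pos': array([-0.02890249,  0.46946639, -0.04858409,  1.53370588,  0.02410233,
        1.14098135, -0.08227366]), 'qd': array([ 3.33690917e-06, -4.89147692e-04,  1.89265210e-03, -2.23377288e-04,
       -3.27144630e-04, -9.22274560e-05, -1.04199638e-03]), 'joint_efforts': array([ 1.18357209e-03, -5.10321057e+01, -4.63755790e-02, -2.37716943e+01,
        1.05899444e-02,  7.35067850e-03,  1.56414734e-05]), 'position': array([6.74463578e-01, 7.16466258e-06, 2.55239455e-01]), 'tcp_rot': array([[-1.97366362e-03, -5.20904909e-05,  9.99998051e-01],
       [-7.93041945e-05,  9.99999996e-01,  5.19340721e-05],
       [-9.99998049e-01, -7.92015396e-05, -1.97366774e-03]]), 'wrist_force': array([-0.63261107,  0.25953614, -1.25781208]), 'ft_torque': array([ 0.06563577,  0.01782004, -0.0396899 ]), 'finger_gap': 0.08513306040346745}
scene {'K': array([[534.24995999,   0.        , 329.98629387],
       [  0.        , 534.24995999, 238.14716361],
       [  0.        ,   0.        ,   1.        ]]), 'position': array([-0.00698937, -1.0825104 ,  1.30313451]), 'rotation': array(
[... 393 characters left out ...]
rray([[ 0.87246808, -0.23122716,  0.43050371],
       [-0.4885733 , -0.39512385,  0.77792883],
       [-0.009776  , -0.8890507 , -0.45770436]])} 0.0 3.044725
wrist {'K': array([[394.34992962,   0.        , 315.92021755],
       [  0.        , 394.34992962, 233.93790765],
       [  0.        ,   0.        ,   1.        ]]), 'tool_from_camera': array([[ 1.05831087e-03, -3.00686261e-01,  9.53722524e-01,
        -1.16845333e-01],
       [ 1.61987813e-03, -9.53721291e-01, -3.00687670e-01,
         7.69252397e-02],
       [ 9.99998128e-01,  1.86313529e-03, -5.22258509e-04,
         2.92583291e-04],
       [ 0.00000000e+00,  0.00000000e+00,  0.00000000e+00,
         1.00000000e+00]])} 0.0 1.3754743
```

View pics/scene0.png

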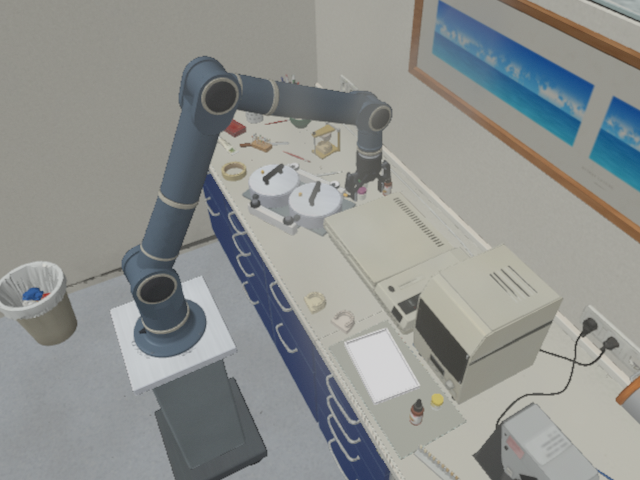

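View pics/wrist0.png

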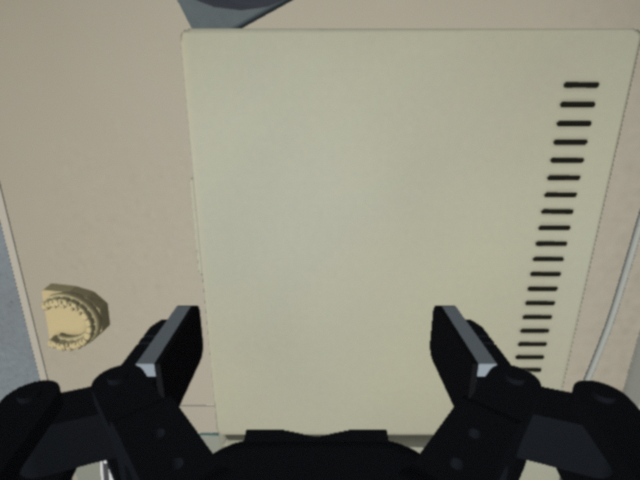

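```bash
cat > h.py <<'E'
from rig import *
import numpy as np, cv2
def R(yaw):
    """tool down; jaw-opening axis (tool z) at angle yaw from world x"""
    c,s=np.cos(yaw),np.sin(yaw)
    x=np.array([0,0,-1.]);z=np.array([c,s,0]);y=np.cross(z,x)
    return np.stack([x,y,z],1)
def cam(n):
    p=camera_params(n)
    if n=="wrist":
        s=sense();T=p["tool_from_camera"];Rw=s["tcp_rot"]
        pos=s["position"]+Rw@T[:3,3];rot=Rw@T[:3,:3]
    else: pos,rot=p["position"],p["rotation"]
    im,d=camera(n);return im,d,p["K"],pos,rot
def rays(uv,K,rot):
    uv=np.atleast_2d(uv).astype(float)
    return np.c_[(uv-K[[0,1],2][None])/K[0,0],np.ones(len(uv))]@rot.T
def onplane(uv,z,c):
    r=rays(uv,c[2],c[4]);return c[3]+r*((z-c[3][2])/r[:,2])[:,None]
def cloud(c):
    """world xyz image from depth (nan where none)"""
    v,u=np.mgrid[:480,:640];d=c[1].reshape(-1,1)
    P=c[3]+rays(np.c_[u.ravel(),v.ravel()],c[2],c[4])*d
    P[d[:,0]<=0]=np.nan
    return P.reshape(480,640,3)
def save(n,im): cv2.imwrite(f"pics/{n}.png",im[:,:,::-1])
E
python3 - <<'E'
from h import *
c=cam("scene");P=cloud(c)
for n,(u,v) in dict(lidL=(263,183),lidR=(305,205),mA=(315,301),mB=(345,321),tray=(380,365),bottle=(417,405),jar=(438,400),tape=(234,167),btnL=(255,206),btnR=(289,221),press=(380,250)).items(): print(n,P[v,u].round(3), onplane((u,v),0,c).round(3))
E
```

```text
lidL [0.481 0.418 0.073] [[0.51  0.508 0.   ]]
lidR [0.562 0.228 0.077] [[0.598 0.31  0.   ]]
mA [ 0.422 -0.125  0.01 ] [[ 0.426 -0.118  0.   ]]
mB [ 0.466 -0.237  0.012] [[ 0.471 -0.229  0.   ]]
tray [ 0.48  -0.415  0.01 ] [[ 0.484 -0.41   0.   ]]
bottle [ 0.468 -0.598  0.097] [[ 0.506 -0.559  0.   ]]
jar [ 0.544 -0.591  0.044] [[ 0.563 -0.574  0.   ]]
tape [ 0.447  0.662 -0.   ] [[ 0.447  0.661 -0.   ]]
btnL [0.415 0.34  0.048] [[0.431 0.395 0.   ]]
btnR [0.485 0.197 0.059] [[0.508 0.258 0.   ]]
press [ 0.673 -0.092  0.084] [[ 0.72  -0.024  0.   ]]
```

```bash
python3 - <<'E'
from h import *
for z in (0.45,0.4,0.35):
    try: movep([0.5,0.37,z],R(0)); break
    except Unreachable as e: print(z,e)
c=cam("wrist");save("w1",c[0]);print(sense()["position"],sense()["time_s"]);np.savez("w1.npz",im=c[0],d=c[1],K=c[2],pos=c[3],rot=c[4])
movep([0.5,-0.15,z],R(0));c=cam("wrist");save("w2",c[0]);np.savez("w2.npz",im=c[0],d=c[1],K=c[2],pos=c[3],rot=c[4])
print(sense()["position"])
E
```

```text
[0.50113792 0.36847742 0.44911741] 1.9083
[ 0.50058694 -0.14864103  0.44984199]
```

View pics/w1.png

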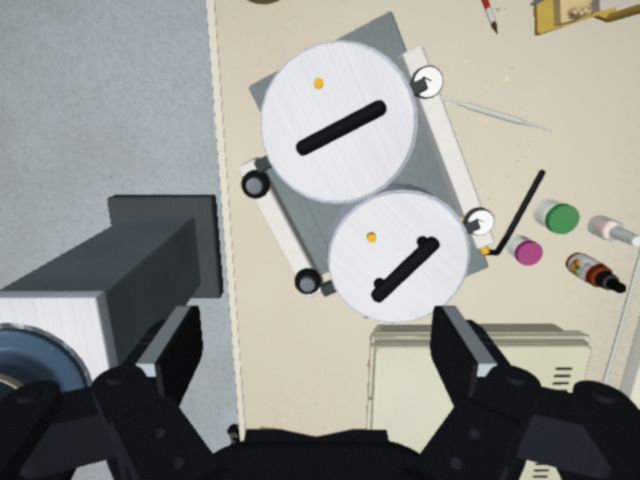

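View pics/w2.png

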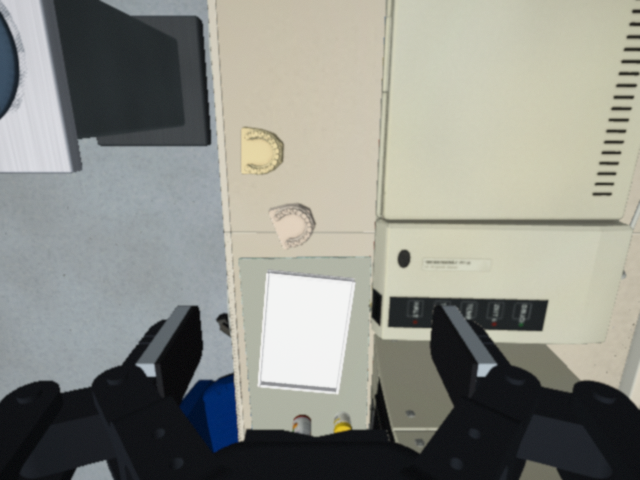

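```bash
cat >> h.py <<'E'
def load(n):
    f=np.load(n+".npz");return f["im"],f["d"],f["K"],f["pos"],f["rot"]
def keep(n):
    c=cam("wrist");save(n,c[0]);np.savez(n+".npz",im=c[0],d=c[1],K=c[2],pos=c[3],rot=c[4]);return c
def blobs(m,amin):
    n,l,s,_=cv2.connectedComponentsWithStats(m.astype(np.uint8))
    return [l==i for i in range(1,n) if s[i,4]>amin]
def rect(xy):
    """min-area rect in mm -> centre, long, short (m), yaw of long side"""
    b=cv2.boxPoints(cv2.minAreaRect((np.asarray(xy)[:,:2]*1000).astype(np.float32)))
    e=[b[1]-b[0],b[2]-b[1]];e.sort(key=np.linalg.norm)
    return b.mean(0)/1000,np.linalg.norm(e[1])/1000,np.linalg.norm(e[0])/1000,np.arctan2(e[1][1],e[1][0])
E
python3 - <<'E'
from h import *
c=load("w1");P=cloud(c);z=P[...,2];g=c[0].max(2);np.save("P1",P)
print("z samples lid, bench", z[60:90,300:310].mean(), z[340,330])
for m in blobs((z>0.09)&(z<0.125)&(g<80)&(P[...,1]>0.1)&(P[...,0]<0.75)&(P[...,0]>.35),150):
    q=P[m]; ct=cv2.findContours(m.astype(np.uint8),0,2)[0][0][:,0]
    print("bar",m.sum(),np.nanmedian(q[:,2]),[np.round(v,4) for v in rect(q[q[:,2]>.1])],"plane",[np.round(v,4) for v in rect(onplane(ct,.112,c))])
md=(z>0.06)&(z<0.085)&(P[...,1]>0.1)&(P[...,0]<0.75)&(P[...,0]>.35)&(g>150)
for m in blobs(md,3000):
    ct=max(cv2.findContours(m.astype(np.uint8),0,1)[0],key=len)[:,0]
    X=onplane(ct,.074,c);print("disc",m.sum(),np.nanmedian(P[m][:,2]),cv2.minEnclosingCircle((X[:,:2]*1000).astype(np.float32)))
c=load("w2");P=cloud(c);z=P[...,2]
for m in blobs((z>0.006)&(z<0.05)&(P[...,0]<0.57)&(P[...,1]>-.75)&(P[...,0]>.35),150):
    print("low",m.sum(),np.nanmedian(P[m],0).round(3),np.nanmax(P[m][:,2]).round(3),[np.round(v,4) for v in rect(P[m])])
E
```

```text
z samples lid, bench nan -0.002500812217622994
bar 1393 0.11002272207599251 [array([0.5284, 0.4253], dtype=float32), np.float32(0.1083), np.float32(0.0165), np.float32(0.4679)] plane [array([0.528 , 0.4255], dtype=float32), np.float32(0.1073), np.float32(0.0159), np.float32(0.4694)]
bar 1159 0.1095731373562171 [array([0.6117, 0.2526], dtype=float32), np.float32(0.1077), np.float32(0.0164), np.float32(0.8378)] plane [array([0.6095, 0.2552], dtype=float32), np.float32(0.1071), np.float32(0.0199), np.float32(0.8417)]
disc 31663 0.07391368808261678 ((567.8189086914062, 339.87384033203125), 189.80128479003906)
low 1688 [ 0.422 -0.126  0.014] 0.031 [array([ 0.4248, -0.1269], dtype=float32), np.float32(0.0629), np.float32(0.0567), np.float32(1.5258)]
low 1459 [ 0.466 -0.229  0.014] 0.03 [array([ 0.4674, -0.2305], dtype=float32), np.float32(0.0632), np.float32(0.0573), np.float32(-1.2133)]
low 9992 [ 0.482 -0.409  0.009] 0.024 [array([ 0.4806, -0.4196], dtype=float32), np.float32(0.2233), np.float32(0.1422), np.float32(1.4443)]
low 315 [ 0.545 -0.572  0.028] 0.043 [array([ 0.5385, -0.5849], dtype=float32), np.float32(0.0447), np.float32(0.0242), np.float32(0.757)]
low 332 [ 0.478 -0.577  0.027] 0.05 [array([ 0.4779, -0.5807], dtype=float32), np.float32(0.0346), np.float32(0.0143), np.float32(0.0091)]
```

```bash
python3 - <<'E'
from h import *
movep([0.56,0.30,0.36],R(0)); c=keep("w3"); print(sense()["position"],sense()["time_s"])
P=cloud(c);z=P[...,2];g=c[0].max(2)
for m in blobs((z>0.09)&(z<0.125)&(g<80)&(P[...,1]>0.1)&(P[...,0]<0.75)&(P[...,0]>.35),150):
    q=P[m];print("bar",m.sum(),[np.round(v,4) for v in rect(q[q[:,2]>.1])])
big=cv2.resize(c[0],(800,600));save("w3b",big)
E
```

```text
[0.56090526 0.29826631 0.36048767] 5.5833
bar 2724 [array([0.5289, 0.4243], dtype=float32), np.float32(0.1093), np.float32(0.0164), np.float32(0.4724)]
bar 1864 [array([0.6121, 0.2519], dtype=float32), np.float32(0.1087), np.float32(0.0167), np.float32(0.8346)]
```

View pics/w3b.png

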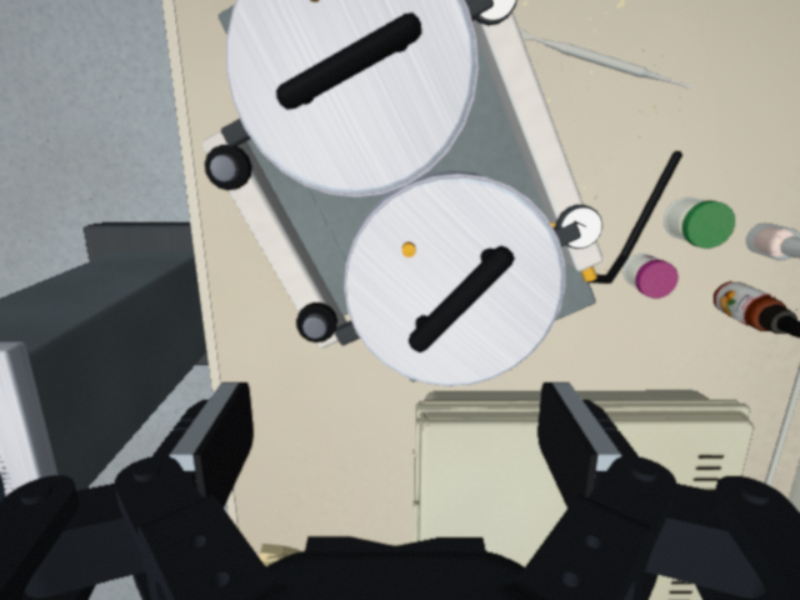

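```bash
python3 - <<'E'
from h import *
c=load("w3");P=cloud(c);z=P[...,2];im=c[0].astype(int);g=im.max(2);sat=g-im.min(2)
pts={}
for n,(u,v) in dict(L=(181,133),R=(253,257)).items():
    sl=(slice(v-12,v+13),slice(u-12,u+13))
    m=np.zeros(g.shape,bool);m[sl]=(g[sl]>75)&(g[sl]<170)
    b=max(blobs(m,20),key=np.sum);vv,uu=np.nonzero(b)
    print(n,b.sum(),uu.mean(),vv.mean(),np.nanmedian(P[b],0).round(4)); pts[n]=onplane((uu.mean(),vv.mean()),np.nanmedian(P[b][:,2]),c)[0]
d=pts["L"]-pts["R"];print(d,np.hypot(*d[:2]),"yaw btn",np.arctan2(-d[0],d[1]))
for m in blobs((g<90)&(sat<25)&(z>.05)&(z<.085)&(P[...,1]>.14)&(P[...,0]<.75),40):
    vv,uu=np.nonzero(m);print("dark",m.sum(),uu.mean(),vv.mean(),np.nanmedian(P[m],0).round(4))
# disc right
m=(z>0.06)&(z<0.085)&(g>150);
for b in blobs(m,3000):
    X=P[b][:,:2];vv,uu=np.nonzero(b);print(b.sum(),X.min(0),X.max(0))
E
```

```text
L 337 177.9940652818991 134.11275964391692 [0.4209 0.3515 0.0639]
R 254 251.00787401574803 261.2755905511811 [0.4881 0.2123 0.0637]
[-0.06722758  0.13890907  0.00022593] 0.15432198991598395 yaw btn 0.45074017818264817
dark 278 384.658273381295 8.258992805755396 [0.6245 0.4659 0.0642]
dark 961 184.72112382934444 125.67117585848075 [0.4294 0.36   0.0556]
dark 287 453.37282229965155 182.5226480836237 [0.7064 0.3    0.0642]
dark 752 260.2526595744681 259.0385638297872 [0.4979 0.2119 0.0554]
44523 [0.4316558  0.15377473] [0.70870105 0.47182243]
```

```bash
cat >> h.py <<'E'
U=0.45; POT=np.array([0.6118,0.2520])
def jaw(bar): return R(bar-np.pi/2)
def st(t=""):
    s=sense();print(t,"t",round(s["time_s"],1),"p",s["position"].round(4),"F",s["wrist_force"].round(1),"T",s["ft_torque"].round(2),"gap",round(s["finger_gap"],4),"j7",s["joint_pos"][6].round(2))
E
python3 - <<'E'
from h import *
b=0.8346
movep([*POT,0.2],jaw(b));command_gripper(0.06)
print(move_l([*POT,0.108],feed=0.08,until_force=8));st()
command_gripper(0.0,60);st("grip")
c=keep("w4")
E
```

```text
False
 t 8.0 p [0.6123 0.2522 0.1087] F [ 0.3 -0.1  0.6] T [-0.07 -0.   -0.01] gap 0.0601 j7 -1.21
grip t 8.4 p [0.6125 0.2517 0.1087] F [ 1.5 -1.4  2.6] T [-0.32 -0.17 -0.06] gap 0.0169 j7 -1.21
```

View pics/w4.png

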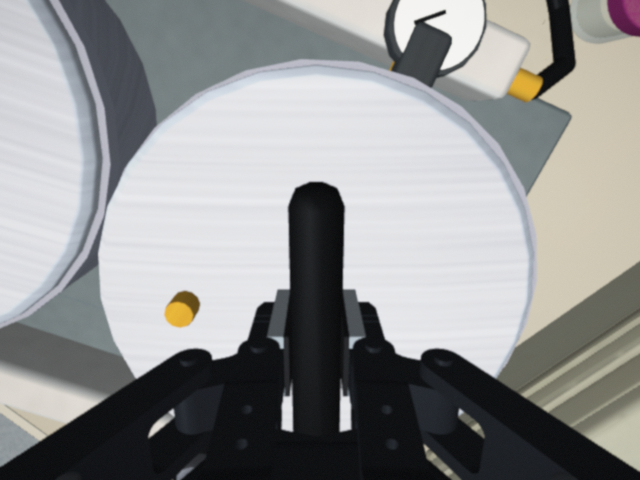

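```bash
python3 - <<'E'
from h import *
for b in np.linspace(.8346,1.35,7)[1:]:
    move_l([*POT,0.108],jaw(b),feed=0.05);st(f"{b:.2f}")
sleep(.3);st()
print(move_l([*POT,0.128],feed=0.03,until_force=15));st("up20")
E
```

```text
0.92 t 8.8 p [0.6124 0.252  0.1087] F [ 0.8 -1.3  5.3] T [-0.25 -0.08  0.34] gap 0.0172 j7 -1.14
1.01 t 9.0 p [0.6123 0.2523 0.1087] F [ 0.6 -0.7  6. ] T [-0.21 -0.1   0.15] gap 0.0167 j7 -1.07
1.09 t 9.2 p [0.6122 0.2524 0.1087] F [ 0.6 -0.5  5.1] T [-0.2  -0.09  0.12] gap 0.0169 j7 -1.0
1.18 t 9.5 p [0.6122 0.2525 0.1087] F [ 0.6 -0.1  5.1] T [-0.14 -0.04  0.16] gap 0.0172 j7 -0.92
1.26 t 9.8 p [0.6122 0.2526 0.1087] F [0.1 0.1 5.9] T [-0.16 -0.08  0.06] gap 0.0166 j7 -0.85
1.35 t 10.0 p [0.6121 0.2526 0.1087] F [ 0.9 -0.5  5.4] T [-0.1  -0.06  0.16] gap 0.0172 j7 -0.78
 t 10.3 p [0.6121 0.2526 0.1087] F [ 0.4 -0.8  5.1] T [-0.08  0.01  0.1 ] gap 0.0169 j7 -0.78
False
up20 t 11.1 p [0.6116 0.2519 0.1279] F [ 0.3 -0.1 -4.8] T [-0.03 -0.01 -0.02] gap 0.0167 j7 -0.77
```

```bash
python3 - <<'E'
from h import *
L=[0.465,0.025]
move_l([*POT,0.24],feed=0.12)
move_l([*L,0.24],feed=0.2);move_l([*L,0.075],feed=0.12)
print(move_l([*L,0.057],feed=0.02,until_force=4));st("down")
command_gripper(0.05);sleep(.1);st("rel")
move_l([*L,0.25],feed=0.2)
movep([POT[0],POT[1]+.02,0.33],R(0));c=keep("w5");st()
movep([0.5,-0.12,0.4],R(0));keep("w6")
E
```

```text
True
down t 15.9 p [0.4648 0.0249 0.0606] F [-1.2 -0.7  3.9] T [-0.01 -0.02  0.04] gap 0.017 j7 -0.45
rel t 16.4 p [0.4635 0.0247 0.0597] F [ 0.3  0.3 -0.2] T [0.02 0.   0.07] gap 0.05 j7 -0.45
 t 18.7 p [0.6119 0.2698 0.3294] F [-1.  -0.1 -0.6] T [-0.04 -0.01 -0.  ] gap 0.0497 j7 -0.58
```

View pics/w5.png

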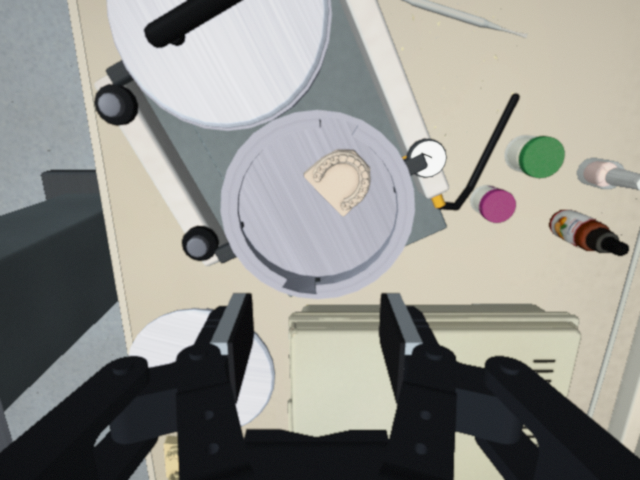

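View pics/w6.png

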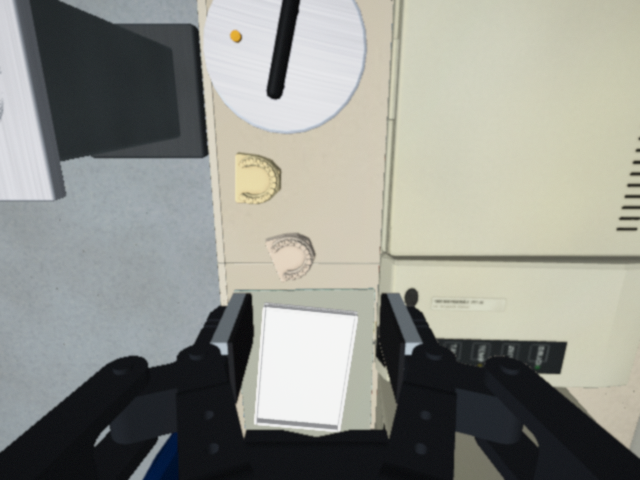

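```bash
cat >> h.py <<'E'
def models(c,floor,ok):
    """[(centre xy, yaw, hull dims)] of plaster models on plane z=floor; ok: boolean image of allowed area"""
    P=cloud(c);h=P[...,2]-floor;out=[]
    for m in blobs((h>.006)&(h<.04)&ok(P),300):
        X=P[m][:,:2];X=X[np.all(np.abs(X-np.median(X,0))<.05,1)]
        hull=cv2.convexHull((X*1000).astype(np.float32));p=cv2.approxPolyDP(hull,3,True)[:,0]
        e=np.roll(p,-1,0)-p;i=np.linalg.norm(e,axis=1).argmax();t=e[i]/np.linalg.norm(e[i])
        a=p[i];n=np.array([-t[1],t[0]]);H=hull[:,0]
        if ((H-a)@n).mean()<0:n=-n
        d=(H-a)@n;w=(H-a)@t;L=d.max()-d.min()
        cen=(a+n*(d.min()+L/2)+t*(w.min()+w.max())/2)/1000
        out.append((cen,np.arctan2(n[1],n[0]),L,w.max()-w.min(),np.linalg.norm(e[i]),int(m.sum())))
    return out
E
python3 - <<'E'
from h import *
show=lambda t,L:[print(t,*[np.round(v,4) for v in m]) for m in L]
c=load("w5");P=cloud(c);print("floor z",np.nanmedian(P[200:240,260:300,2]),"rim",np.nanmedian(P[130:145,250:255,2]),P[200,232],P[200,405])
show("pot",models(c,.016,lambda P:np.hypot(P[...,0]-POT[0],P[...,1]-POT[1])<.076))
g=c[0].max(2)
# rim centre: annulus z .06-.07 around the pot
for m in blobs((np.abs(P[...,2]-.066)<.006)&(np.hypot(P[...,0]-POT[0],P[...,1]-POT[1])<.11)&(g>120),800):
    X=P[m][:,:2];r=np.hypot(*(X-POT).T);ct=cv2.findContours(m.astype(np.uint8),0,1)[0]
    cc=max(ct,key=len)[:,0];Q=onplane(cc,.066,c)[:,:2];A=np.c_[2*Q,np.ones(len(Q))];s=np.linalg.lstsq(A,(Q**2).sum(1),rcond=None)[0]
    print("rim",m.sum(),s[:2],np.sqrt(s[2]+s[:2]@s[:2]),cv2.minEnclosingCircle((Q*1000).astype(np.float32)))
c=load("w6");show("bench",models(c,0,lambda P:(P[...,0]<.56)&(P[...,0]>.37)&(P[...,1]<-.075)&(P[...,1]>-.28)))
c=load("w2");show("bench0",models(c,0,lambda P:(P[...,0]<.56)&(P[...,0]>.37)&(P[...,1]<-.075)&(P[...,1]>-.28)))
P=cloud(c);w=(c[0].min(2)>215)&(P[...,1]<-.25)&(P[...,1]>-.6)&(P[...,0]<.6)&(P[...,2]<.04)
for m in blobs(w,1000): print("tray",m.sum(),np.nanmedian(P[m][:,2]),[np.round(v,4) for v in rect(P[m])])
E
```

```text
floor z 0.015044510249491438 rim 0.06461692419815196 [0.52851275 0.2613347  0.06422815] [0.69941152 0.26142224 0.06453405]
pot [0.6391 0.2769] 0.7484 57.5382 63.4045 60.8212 2809
rim 9086 [0.61090734 0.25377564] 0.09693261753993228 ((609.0829467773438, 257.999267578125), 103.85364532470703)
bench [ 0.4246 -0.1273] -0.0638 57.1373 63.2413 60.0572 1945
bench [ 0.4674 -0.2305] 0.358 57.6415 63.9987 63.0304 1671
bench0 [ 0.4247 -0.1275] -0.0733 57.3179 62.9734 61.1436 1688
bench0 [ 0.4674 -0.2305] 0.3546 57.3089 63.1342 59.7813 1459
tray 9021 0.008794507907692428 [array([ 0.4833, -0.4132], dtype=float32), np.float32(0.2042), np.float32(0.137), np.float32(1.4636)]
```

```bash
cat >> h.py <<'E'
GX=-0.0125
def gp(cen,yaw): return np.asarray(cen)+GX*np.array([np.cos(yaw),np.sin(yaw)])
def Rm(yaw,flip): return R(yaw+(np.pi/2 if flip else -np.pi/2))
def pick(cen,yaw,floor,flip=False,hi=.2,op=.077):
    p=gp(cen,yaw);command_gripper(op);movep([*p,hi],Rm(yaw,flip))
    move_l([*p,floor+.035],feed=.12)
    hit=move_l([*p,floor+.008],feed=.02,until_force=3);z=sense()["position"][2];print("touch",hit,round(z-floor,4))
    move_l([*p,z+.005],feed=.05);command_gripper(0,40);st("grip");g=sense()["position"][2]
    move_l([*p,hi],feed=.12);st("lift");return g-floor
def place(cen,yaw,floor,gh,flip=False,hi=.2,op=.077):
    p=gp(cen,yaw);movep([*p,hi],Rm(yaw,flip))
    move_l([*p,floor+gh+.008],feed=.12)
    hit=move_l([*p,floor+gh-.004],feed=.02,until_force=3);st(f"placed {hit}")
    command_gripper(op);move_l([*p,hi],feed=.12)
E
python3 - <<'E'
from h import *
for cen,yaw,f,fl in [((.639,.277),.748,.016,0),((.4833,-.413),-.107,.01,0)]:
    movable=inverse_kinematics([*gp(cen,yaw),f+.02],Rm(yaw,fl));print(movable)
gh=pick((.6391,.2769),.748,.016);print(gh)
open("gh","w").write(str(gh))
E
```

```text
[-0.30619657  0.72812223 -0.23413532  1.65995486  0.22142529  0.77958832
 -1.46393284]
[ 0.53494299  0.65620261  0.1607549   1.83269621 -0.15890843  0.66510411
 -0.88963758]
touch True 0.0152
grip t 25.2 p [0.63   0.2683 0.0368] F [-0.5 -0.9  6.5] T [-0.29  0.28 -0.05] gap 0.0618 j7 -1.48
lift t 26.7 p [0.6295 0.2681 0.1989] F [-0.  -0.2 -0.9] T [-0.02  0.04  0.03] gap 0.0619 j7 -1.43
0.02078013316893023
```

```bash
python3 - <<'E'
from h import *
place((.4833,-.413),-.107,.010,float(open("gh").read()))
movep([0.48,-0.22,0.4],R(0));c=keep("w7");st()
for m in models(c,0,lambda P:(P[...,0]<.56)&(P[...,0]>.37)&(P[...,1]<-.075)&(P[...,1]>-.29)): print("bench",*[np.round(v,4) for v in m])
for m in models(c,.014,lambda P:(P[...,0]<.545)&(P[...,0]>.42)&(P[...,1]<-.34)&(P[...,1]>-.49)): print("tray",*[np.round(v,4) for v in m])
E
```

```text
placed True t 31.2 p [ 0.471  -0.4117  0.0308] F [-0.  -0.3  3.7] T [0.   0.17 0.01] gap 0.061 j7 -0.94
 t 34.2 p [ 0.4795 -0.2209  0.3987] F [ 0.9 -0.2  0.3] T [-0.   -0.06  0.04] gap 0.077 j7 0.32
bench [ 0.4244 -0.1271] -0.048 57.5645 62.5013 58.1072 2318
bench [ 0.4429 -0.227 ] 0.3498 57.6466 63.2566 61.0682 1935
tray [ 0.4834 -0.4115] -0.1268 57.64 61.3451 60.6321 1555
```

View pics/w7.png

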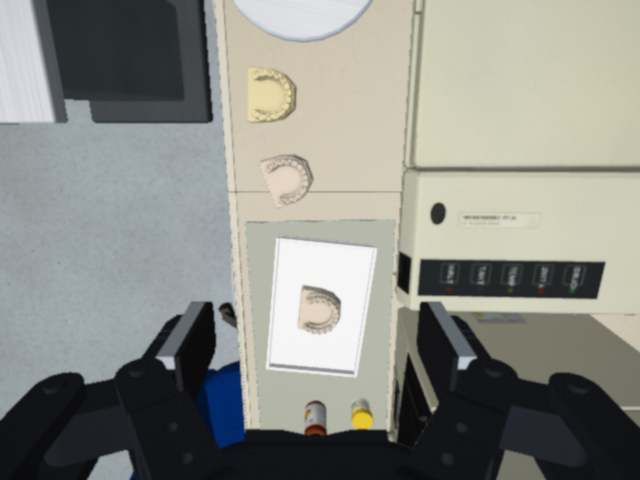

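```bash
cat >> h.py <<'E'
u=1.17; PC=np.array([.6115,.2525])
def slot(yaw): return PC+.034*np.array([np.cos(yaw),np.sin(yaw)])
E
python3 - <<'E'
from h import *
gh=pick((.4429,-.227),.35,0.);print(gh)
assert sense()["finger_gap"]>.055
place(slot(u),u,.016,gh)
movep([0.48,-0.1,0.33],R(0));c=keep("w8");st()
for m in models(c,0,lambda P:(P[...,0]<.56)&(P[...,0]>.37)&(P[...,1]<-.07)&(P[...,1]>-.29)): print("bench",*[np.round(v,4) for v in m])
y=-.05
for fl in (0,1): print(fl,inverse_kinematics([*gp((.4244,-.1271),y),.02],Rm(y,fl)))
E
```

```text
touch True 0.0151
grip t 38.6 p [ 0.4313 -0.2315  0.0207] F [-1.7  0.8  8.5] T [ 0.06  0.37 -0.05] gap 0.0617 j7 -0.9
lift t 40.2 p [ 0.4307 -0.2311  0.1993] F [ 0.7 -0.  -0.8] T [ 0.03 -0.04  0.04] gap 0.0619 j7 -0.85
0.020697777666927587
placed True t 44.1 p [0.62   0.2723 0.0368] F [-0.7 -0.7  4.4] T [-0.11  0.19  0.04] gap 0.0619 j7 -1.18
 t 47.5 p [ 0.4804 -0.0991  0.3298] F [-0.   0.2 -0.3] T [-0.03  0.   -0.  ] gap 0.077 j7 0.04
bench [ 0.4248 -0.127 ] -0.0711 57.2464 62.9624 61.2986 2480
0 [ 0.38123906  0.4780631  -0.21904164  2.27018512  0.25070739  0.4147417
 -1.66492566]
1 [ 0.60197234  0.51685859 -0.48814978  2.25801903  0.53041301  0.47586842
  1.20971688]
```

```bash
python3 - <<'E'
from h import *
gh=pick((.4247,-.127),-.06,0.,flip=True);print(gh)
assert sense()["finger_gap"]>.055
v=u-np.pi
place(slot(v),v,.016,gh,flip=True)
movep([PC[0],PC[1]+.02,0.33],R(0));c=keep("w9");st()
for m in models(c,.016,lambda P:np.hypot(P[...,0]-PC[0],P[...,1]-PC[1])<.076): print("pot",*[np.round(x,4) for x in m])
E
```

```text
touch True 0.0151
grip t 52.1 p [ 0.4122 -0.1264  0.0206] F [-2.2  0.5  9.6] T [ 0.12  0.43 -0.07] gap 0.0617 j7 1.24
lift t 53.7 p [ 0.4118 -0.1261  0.1994] F [ 0.1  1.  -2. ] T [ 0.01  0.02 -0.04] gap 0.0616 j7 1.56
0.02056777573419194
placed True t 57.8 p [0.6033 0.2327 0.0367] F [-0.9 -0.7  4.6] T [-0.08  0.12  0.01] gap 0.0615 j7 -1.1
 t 60.3 p [0.6112 0.2717 0.3285] F [ 0.1  0.1 -0.7] T [ 0.02 -0.04  0.01] gap 0.0773 j7 -0.67
pot [0.6253 0.2846] 1.1275 57.9027 63.5478 60.8465 2803
pot [0.5975 0.2219] -1.976 57.8232 62.9328 62.2673 2612
```

View pics/w9.png

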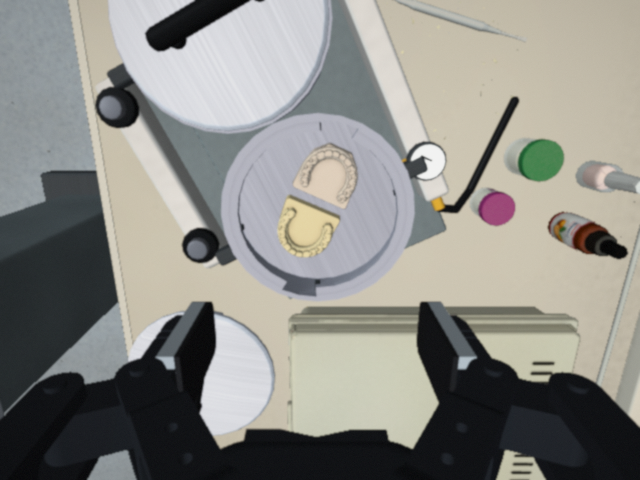

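```bash
python3 - <<'E'
from h import *
L=[0.465,0.025]
command_gripper(.05);movep([*L,.2],jaw(1.35));c=keep("w10")
P=cloud(c);z=P[...,2];g=c[0].max(2)
for m in blobs((z>.052)&(z<.075)&(g<80)&(np.hypot(P[...,0]-.465,P[...,1]-.025)<.07),300): print("bar",m.sum(),[np.round(v,4) for v in rect(P[m])])
move_l([*L,.061],feed=.1,until_force=10);command_gripper(0,60);st("grip")
move_l([*L,.24],feed=.12);st("lift")
move_l([*POT,.24],feed=.2);move_l([*POT,.135],feed=.12);st("above")
print(move_l([*POT,.107],feed=.02,until_force=6));st("down")
E
```

```text
bar 3588 [array([0.4648, 0.0252], dtype=float32), np.float32(0.1092), np.float32(0.0166), np.float32(1.3503)]
grip t 63.9 p [0.4652 0.025  0.0615] F [-1.5  0.3  5.9] T [-0.03  0.32 -0.01] gap 0.0166 j7 -0.66
lift t 65.5 p [0.4645 0.0249 0.2393] F [ 0.5 -0.1 -3.6] T [0.03 0.02 0.01] gap 0.0167 j7 -0.47
above t 68.0 p [0.6124 0.2524 0.136 ] F [-0.   1.  -3.5] T [-0.   -0.02  0.01] gap 0.0175 j7 -0.94
True
down t 69.2 p [0.6118 0.2519 0.1096] F [0.2 0.1 6.8] T [-0.    0.05  0.04] gap 0.0171 j7 -0.95
```

```bash
python3 - <<'E'
from h import *
for b in np.linspace(1.35,.45,10)[1:]:
    move_l([*POT,0.109],jaw(b),feed=0.05);st(f"{b:.2f}")
    if abs(sense()["ft_torque"][2])>3: break
command_gripper(.05);move_l([*POT,.2],feed=.1);movep([PC[0],PC[1]+.02,0.30],R(0));c=keep("w11")
P=cloud(c);z=P[...,2];im=c[0].astype(int);g=im.max(2)
for m in blobs((z>0.09)&(z<0.125)&(g<80)&(P[...,1]>0.1)&(P[...,0]<0.75)&(P[...,0]>.35),150):
    q=P[m];print("bar",m.sum(),np.nanmedian(q[:,2]),[np.round(v,4) for v in rect(q[q[:,2]>.1])])
for m in blobs((g<90)&(z>.05)&(z<.085)&(P[...,1]>.14)&(P[...,0]<.75),40):
    print("dark",m.sum(),np.nanmedian(P[m],0).round(4))
E
```

```text
1.25 t 69.4 p [0.6121 0.2525 0.1096] F [0.2 0.6 1.3] T [ 0.07  0.04 -0.35] gap 0.0172 j7 -1.04
1.15 t 69.7 p [0.6121 0.2525 0.1096] F [-0.6  0.5  3.2] T [ 0.15  0.12 -0.36] gap 0.0172 j7 -1.12
1.05 t 69.9 p [0.6121 0.2524 0.1096] F [-1.   0.7  4.5] T [ 0.05  0.14 -0.44] gap 0.0172 j7 -1.21
0.95 t 70.2 p [0.6121 0.2524 0.1096] F [0.4 0.8 5.3] T [ 0.07  0.12 -0.39] gap 0.017 j7 -1.29
0.85 t 70.4 p [0.6122 0.2523 0.1096] F [0.  1.  6.4] T [ 0.04  0.09 -0.34] gap 0.0168 j7 -1.38
0.75 t 70.7 p [0.6122 0.2522 0.1096] F [-1.1  0.1  6.4] T [ 0.01  0.07 -0.24] gap 0.0173 j7 -1.46
0.65 t 70.9 p [0.6122 0.2522 0.1096] F [0.4 0.4 5.2] T [ 0.03  0.12 -0.17] gap 0.0168 j7 -1.55
0.55 t 71.2 p [0.6122 0.252  0.1096] F [-0.2 -0.3  7.3] T [-0.01  0.09 -0.17] gap 0.0171 j7 -1.63
0.45 t 71.4 p [0.6122 0.252  0.1096] F [-0.6  0.6  6.2] T [-0.06  0.04 -0.17] gap 0.0168 j7 -1.72
bar 2079 0.10980263420544745 [array([0.5104, 0.4142], dtype=float32), np.float32(0.0662), np.float32(0.0161), np.float32(0.4686)]
bar 2725 0.10987295972324163 [array([0.6115, 0.2528], dtype=float32), np.float32(0.1089), np.float32(0.0176), np.float32(0.4548)]
dark 63 [0.4984 0.4022 0.0799]
dark 1509 [0.4302 0.3599 0.0558]
dark 409 [0.7066 0.2991 0.0644]
dark 1024 [0.4982 0.2121 0.0554]
```

View pics/w11.png

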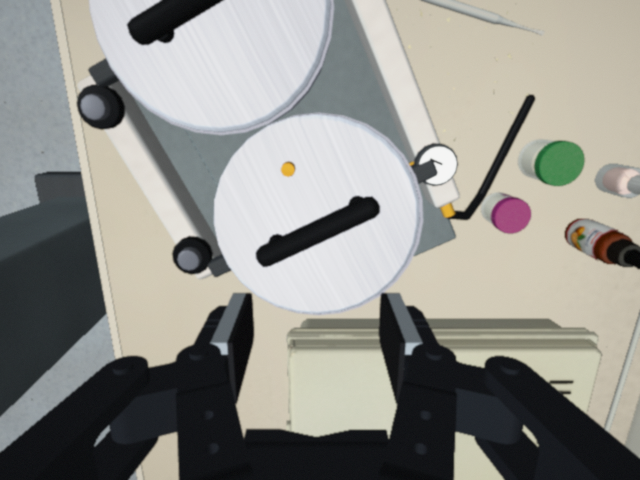

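```bash
python3 - <<'E'
from h import *
B=np.array([.488,.2125])-.002*np.array([np.cos(U),np.sin(U)])
command_gripper(0);movep([*B,.16],R(U-np.pi/2));move_l([*B,.1],feed=.08);sleep(.2);st("above")
print(move_l([*B,.078],feed=.02,until_force=8));st("press")
for z in (.092,.091,.090,.089,.088,.087,.086,.085,.084,.083,.082):
    if z>sense()["position"][2]: continue
    h=move_l([*B,z],feed=.02,until_force=7);st(str(z))
    if h: break
E
```

```text
above t 76.6 p [0.4866 0.2118 0.1006] F [ 0.  -0.2  0.3] T [ 0.03 -0.01  0.02] gap -0.0001 j7 -1.79
True
press t 77.3 p [0.4862 0.2116 0.085 ] F [-1.9 -1.1  6.7] T [-0.17  0.27  0.02] gap 0.0 j7 -1.8
0.085 t 77.6 p [0.4863 0.2117 0.0851] F [-1.5 -0.8  3.9] T [-0.07  0.22  0.01] gap -0.0001 j7 -1.8
0.084 t 77.8 p [0.4863 0.2117 0.085 ] F [-2.1 -1.9 10.7] T [-0.39  0.69  0.02] gap -0.0001 j7 -1.81
0.083 t 78.1 p [0.4863 0.2117 0.0848] F [-5.  -2.9 18.4] T [-0.58  1.1  -0.04] gap -0.0001 j7 -1.81
0.082 t 78.3 p [0.4863 0.2117 0.0846] F [-7.8 -4.  25. ] T [-0.84  1.58  0.04] gap 0.0003 j7 -1.81
```

```bash
python3 - <<'E'
from h import *
B=sense()["position"][:2]
for z in (.0845,.086,.087,.088,.089,.090,.091,.093):
    move_l([*B,z],feed=.02);sleep(.2);st(str(z))
# second press from clear
move_l([*B,.0838],feed=.02,until_force=9);sleep(.3);st("press2")
move_l([*B,.16],feed=.1);st()
movep([.5,.1,.4],R(0));c=keep("w12")
im,d=camera("scene");save("s12",cv2.resize(im[130:430,190:490],(780,780))[:600])
c2=cam("scene");P=cloud(c2);g=c[0].max(2)
E
```

```text
0.0845 t 78.8 p [0.4863 0.2116 0.085 ] F [-1.9 -1.2  9.5] T [-0.36  0.59 -0.03] gap 0.0001 j7 -1.8
0.086 t 79.2 p [0.4863 0.2117 0.0858] F [-0.7 -1.4  3.3] T [-0.14  0.16 -0.04] gap -0.0001 j7 -1.8
0.087 t 79.7 p [0.4863 0.2117 0.0869] F [-0.6 -1.4  1.5] T [-0.12  0.11  0.03] gap 0.0001 j7 -1.8
0.088 t 80.2 p [0.4863 0.2117 0.088 ] F [-1.6 -1.   2.3] T [-0.16  0.21 -0.02] gap 0.0004 j7 -1.8
0.089 t 80.6 p [0.4864 0.2118 0.089 ] F [-0.9 -0.3  0.5] T [-0.14  0.14 -0.03] gap -0.0002 j7 -1.8
0.09 t 81.0 p [0.4865 0.2119 0.0901] F [ 0.1 -0.3  0.7] T [-0.03  0.05 -0.03] gap 0.0004 j7 -1.8
0.091 t 81.5 p [0.4863 0.2117 0.0909] F [ 0.2  1.  -0.4] T [ 0.05  0.02 -0.03] gap -0.0 j7 -1.8
0.093 t 82.0 p [0.4863 0.2117 0.093 ] F [-1.   0.1  0.2] T [ 0.03  0.05 -0.01] gap 0.0001 j7 -1.8
press2 t 82.7 p [0.4866 0.2118 0.085 ] F [-1.6 -0.4  6.1] T [-0.12  0.24  0.05] gap -0.0002 j7 -1.8
 t 83.6 p [0.4858 0.2114 0.1594] F [-1.3 -0.1 -0.1] T [0.01 0.06 0.  ] gap 0.0002 j7 -1.76
```

View pics/s12.png

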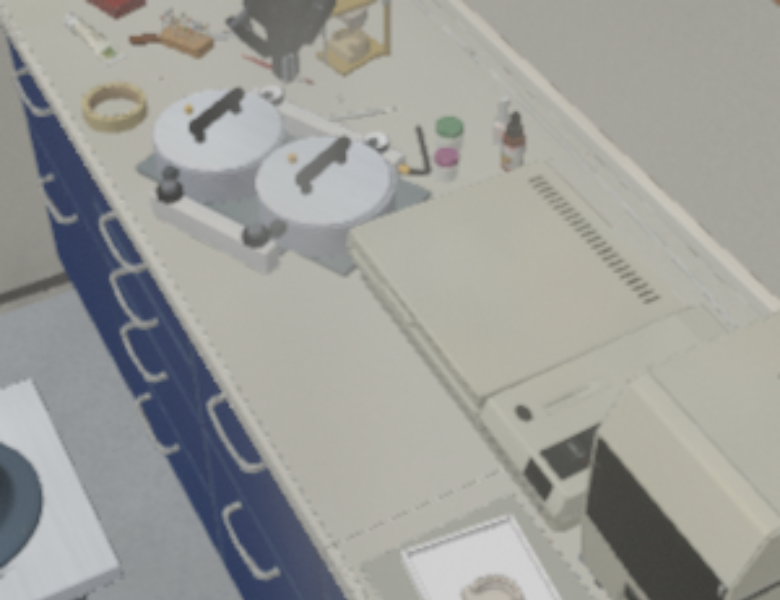

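```bash
python3 - <<'E'
from h import *
c=load("w12");P=cloud(c);z=P[...,2];g=c[0].max(2)
for m in blobs((z>0.09)&(z<0.125)&(g<80)&(P[...,1]>0.1)&(P[...,0]<0.75)&(P[...,0]>.35),150): print("bar",m.sum(),[np.round(v,4) for v in rect(P[m])])
st();finish_job()
E
```

```text
bar 2114 [array([0.6091, 0.2508], dtype=float32), np.float32(0.1078), np.float32(0.0164), np.float32(0.4559)]
 t 85.0 p [0.4997 0.1003 0.399 ] F [ 0.1  1.6 -0.1] T [ 0.01 -0.02 -0.04] gap -0.0001 j7 -0.34
the job is handed in; nothing more can be done
```

The right pot, which had finished, is changed over and locked. Its start button is pressed, and I handed the job in at about 85 s.

- **Lid off:** I turned the lid from about 22° anticlockwise of the locked line to the slots, lifted it off and laid it on the free bench.
- **Models out:** There was one model in the pot. It is on the white tray, teeth up, within about 2 mm of the tray centre.
- **Models in:** Both waiting models are in the pot, heel to heel, teeth up and flat on the floor. One of them had been knocked about 25 mm during the run, so I measured it again before picking it up.
- **Lid back on:** The lid dropped through the slots to its seated height (within 1 mm of where it was first gripped) and turned freely to the locked line. The bar last read 0.456 rad, against a unit angle of 0.45 and a nose line of about 0.46.
- **Button:** I pressed the right start button twice. Its force rose over about 5 mm of travel to roughly 3.5 N and then went hard, as a full press should. The first press ended with a check that peaked at 25 N.

I did not touch the running pot, its lid or its button, nor the tape, bottle or jar. I did not measure those again at the end; the last pictures just showed nothing moved. No check failed; the depth camera read about 1–2 mm low throughout, and the last bar position read about 3 mm off earlier ones.

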